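Pack the laundry caddy and hold it up

ROBOT

A 6-joint arm with a two-finger parallel gripper is mounted at the origin on the work surface. World frame = base frame: x ahead of the robot, y to its left, z up, the work surface at z = 0. Lengths are in m, angles in degrees, forces in N, time in s.
With the tool pointing down it reaches from about 0.325 to 0.775 m from the base axis. Payload 5.5 kg.
Tool frame: the origin (TCP) lies at the very end of the fingers, on their centre line; the grasp point (between the pads) lies 19 mm behind it (manip.pinch_z is the distance from the TCP to the grasp point, in m); z points along the fingers, y is the direction in which the jaws open and shut (so a half turn about z gives the same grasp; the last joint's range is limited). The gripper opens to 88 mm and grips with 3 to 60 N. Pads are 20 mm wide; open, the fingers measure 115 mm over their backs; the gripper's body (75 mm by 178 mm) begins 61 mm behind the grasp point.
Start: joints at [-69.196, 5.22, 70.514, -0, 104.267, -3.249], TCP at [0.245, -0.548, 0.223] pointing down, gripper open.
Joint ranges: [-164.24, 164.24], [-49.07, 125.15], [9.68, 141.18], [-86.29, 266.29], [3.28, 154.24], [-151.56, 151.56]. Speed limits (degrees/s): [147.25, 147.25, 172.46, 180, 180, 180].

INTERFACE

Orientations are given as [roll, pitch, yaw] about the fixed x, y, z axes, in that order (R = Rz(yaw) Ry(pitch) Rx(roll)).
In Python, from rig import manip gives the robot as it stands.
- The arm moves only by the tool play_rows, never from a script. Its argument "increments" is a list that holds one entry, the list of rows, each a list of 7 numbers: the turn, a rotation vector about the tool's x, y, z in rad, then the shift along the tool's x, y, z in mm, then the finger opening in mm, from 0 to 87.8. A call has 1 to 8 rows; each row is the pose to reach, as a shift and turn from the pose measured when the call began, along the tool's axes at that moment; what a row does not reach only later rows make up. A row lasts 1/12 s, in which the tool goes at most 41.7 mm and 7.16 degrees, less where a joint would pass 70% of its speed; a pose out of reach is approached as far as the arm can. A call with a gripper value outside its range is refused whole. The fingers move at their own pace and stop on an object; "newtons" is the grip in N (left out, the last holds). Time passes only in rows, so rows that repeat a pose let the fingers close. It gives the time, the measured TCP pose, the force and the opening at its end, in the units of the state.
- manip.read_state(): the state, without advancing time (a new reading comes with each control period).
- manip.read_camera(name): name is "scene" or "side" or "wrist"; returns a dict with "color" (400x640x3 uint8, red, green, blue), "fx", "fy", "cx", "cy" (pixels), "rvec" (rotation vector, rad) and "tvec" (3), from world to camera coordinates, as OpenCV has them; the wrist camera has in their place "T_tool_cam" (4x4, takes a point from camera to tool coordinates, whose origin is the TCP and whose axes are the flange's). Camera axes: x right, y down, z forward; pixel columns grow to the right and rows downward; lengths in m; the calibration is good to about 2 mm. A picture is of the moment at which its call begins: read the wrist's pose just before it. There is no depth.
- manip.job_done(): hands the job in, once; it reports no verdict.
Trained networks look in a picture, given as the dict that the camera call returned (one of the last four; its "shot" number tells which), for a name from the list of things; names that differ only in an ending like _2 or _b are one class to them, and where a whole thing is asked for, a point or a joint stands for the part that bears it (a point fixed in the world has none). Each returns a list of dicts, best first, with "score" (0 to 1); they miss things now and then, are a little off and sometimes report something else, mostly with a low value. They report only what shows in the picture. A call takes as long as a camera call. They do not tell look-alikes from the thing itself.
- manip.look_for(picture, thing): "rect" ([left, top, width, height] in pixels, round what is visible of it).
The state is a dict: "time_s": time; "q": joint angles; "joint_vel": joint speeds; "joint_efforts": joint torques, N m; "position": TCP position; "eef_rot": TCP orientation; "ft_force": force on the tool from outside, world axes, zero at the start; "wrist_torque": the same for the moment, N m; "grip_width": finger opening in m.
Only numpy, scipy, OpenCV 4.12 (cv2) and the standard library are available. Lean on these libraries where they do the work, as an engineer would, in place of code of your own. Each camera call takes 0.05 s, during which the arm holds its last target.

TASK

Put the stainless scoop into the empty front compartment of the grey caddy, standing on its base with its handle lying out through the notch, and let go of it. Then take the caddy by its bar handle, lift it off the glass shelf with the scoop and the tumbler in it, and finish while still holding it in the air, at least 8 cm clear of the glass, level and still; do not put it down. Leave the other things on the shelf standing where they are.

Things in the scene. Friction and masses are not known exactly. Their poses are not given: they have to be found in the camera images.
- shelf_top (a point): centre of the upper face of the fixed greenish glass shelf, 380 mm deep (x) by 920 mm wide (y), 8 mm thick; its upper face stands 56 mm above the worktop. x axis points away from the robot. A shallow tray on runners lies under it and may stick out a little in front; it is not needed.
- caddy_bar (a point): centre of the caddy's fixed flat bar handle, 130 mm above the caddy's underside. The bar runs along the caddy's y, is 12 mm thick (x), 18 mm high (z), 75 mm long between two posts, and stands above the cross wall. Axes are the caddy's: z up, x from the notched end to the tumbler end. The loaded caddy's centre of mass lies within about 12 mm (x) of below this point.
- caddy_pocket (a point): centre of the inner floor of the caddy's empty front compartment: 72 mm (x) by 76 mm (y), floor 4 mm above the caddy's underside, 38 mm towards -x from the bar's plane. Axes are the caddy's. The end wall at -x (its inner face 36 mm from this point) rises to 56 mm above this floor and has a notch 26 mm wide, centred on y = 0, open at the top, its bottom 24 mm above the floor.
- scoop_mid (a point): the stainless scoop (about 90 g, loose): on the axis of its round bowl, half-way up (24 mm above its flat base). Bowl 50 mm across at the base, 58 mm at the rim, 48 mm high, open on top. It stands upright on its base. z up; the handle sticks out level along -x from the rim.
- scoop_grip (a point): good grasping point on the scoop's straight level handle, 85 mm from the bowl's axis, 44 mm above the scoop's base. The handle is a bar 12 mm wide (y), 8 mm thick (z), from the bowl wall to 131 mm from the bowl's axis along -x. Axes are the scoop's.
- tumbler_mid (a point): centre of the white ceramic tumbler (loose, about 180 g, 68 mm across, 75 mm tall), standing in the caddy's other compartment (78 x 76 mm), where it stays
- caddy: loose open grey plastic caddy, about 350 g, 162 mm long (x) by 84 mm wide (y), walls 4 mm thick and 45 mm high, base 4 mm; a cross wall at x = 0 parts it into two compartments; a fixed hoop with a bar handle stands over the cross wall. Origin on its underside below the bar, axes as for caddy_bar
- scoop: the stainless scoop; origin at the centre of its base, axes as above
- shelf: the fixed glass shelf; origin on the worktop below the shelf's centre
- pump_bottle: white plastic pump-top bottle, 72 mm across, about 192 mm tall, near the back edge; loose, not to be disturbed; origin at its underside
- peg_pot: green plastic pot of clothes pegs, 80 mm across, 90 mm tall with its pegs, near the middle of the shelf between the two working places; loose, not to be disturbed; origin at its underside
- tub: clear plastic tub with white screw lid, 80 mm across, 120 mm tall, back edge right; loose, not to be disturbed; origin at its underside
- can: plain metal can, 60 mm across, 140 mm tall, left end of the shelf; loose, not to be disturbed; origin at its underside
- brush: wooden hand brush about 200 mm long, lying at the right end; loose, not to be disturbed; origin at its underside
- soap_dish: white dish 90 x 60 mm with a bar of soap, 22 mm tall in all, front middle; loose, not to be disturbed; origin at its underside
There are look-alikes about, which are no part of the job. What is shaped like the caddy but pink is not meant.

How it is judged (in metres and radians):
On the way:
1. the scoop sits in the front compartment with its handle out through the notch, let go, while the caddy stands on the shelf (x of scoop_mid in the frame of caddy_pocket between -0.014 and 0.014 m and y of scoop_mid in the frame of caddy_pocket between -0.014 and 0.014 m and z of scoop_mid in the frame of caddy_pocket below 0.031 m and angle between the z axis of scoop_mid and the z axis of caddy_pocket, either way round below 0.15 rad and x of scoop_grip in the frame of caddy_pocket below -0.05 m and y of scoop_grip in the frame of caddy_pocket between -0.035 and 0.035 m and contact force between the fingers and scoop below 0.1 N and z of caddy in the frame of shelf_top below 0.006 m), for 0.3 s.
At the end, for the whole second after the job is handed in: Caddy held by the fingers (>2 N), underside >75 mm above the glass, touching no shelf or bystander, tilt <0.12 rad, <0.03 m/s, <0.2 rad/s; scoop untouched, within 14 mm of the front compartment's centre, <7 mm off its floor, upright, handle over the notch; tumbler upright in the other compartment (z of caddy in the frame of shelf_top above 0.075 m and angle between caddy's own z axis and vertical below 0.12 rad and linear speed of caddy below 0.03 m/s and angular speed of caddy below 0.2 rad/s and contact force between the fingers and caddy above 2 N and contact force between caddy and shelf below 0.1 N and contact force between caddy and pump_bottle below 0.1 N and contact force between caddy and peg_pot below 0.1 N and contact force between caddy and tub below 0.1 N and contact force between caddy and can below 0.1 N and contact force between caddy and brush below 0.1 N and contact force between caddy and soap_dish below 0.1 N and x of scoop_mid in the frame of caddy_pocket between -0.014 and 0.014 m and y of scoop_mid in the frame of caddy_pocket between -0.014 and 0.014 m and z of scoop_mid in the frame of caddy_pocket below 0.031 m and angle between the z axis of scoop_mid and the z axis of caddy_pocket, either way round below 0.15 rad and x of scoop_grip in the frame of caddy_pocket below -0.05 m and y of scoop_grip in the frame of caddy_pocket between -0.035 and 0.035 m and x of tumbler_mid in the frame of caddy_pocket between 0.064 and 0.094 m and y of tumbler_mid in the frame of caddy_pocket between -0.015 and 0.015 m and z of tumbler_mid in the frame of caddy_pocket below 0.046 m and angle between tumbler_mid's own z axis and vertical below 0.25 rad and contact force between the fingers and scoop below 0.1 N); the arm keeps its last pose, push and grip.
It fails at once if another thing on the shelf is shifted by more than 40 mm (distance of any of pump_bottle, peg_pot, tub, can, brush, soap_dish from where it was at the start of the episode above 0.04 m).
It fails at once if the bottle, peg pot, tub or can is toppled (angle between any of pump_bottle, peg_pot, tub, can's own z axis and vertical above 0.6 rad).
It also fails if it takes over 64 s, if anything falls off the work surface, if the arm or the gripper's body presses on something with over 40 N, if the wrist force passes 120 N, or if a joint passes its speed limit or range.

## Working session

There is one attempt and no reset: what is moved stays moved. The work goes in short steps, Python scripts to look and compute and a tool call to move; the robot and the scene stay as the last step left them, time stands still between calls to the robot, and variables do not carry over. Pictures are saved under pics/ and viewed, and the job is handed in when it is done.

Besides the shell and the picture viewer there is one more tool, called as a command line: name --argument value ..., lists and objects as JSON in quotes. play_rows: Moves the arm, as the interface text tells. Its arguments: {"type":"object","properties":{"increments":{"type":"array","items":{"type":"array","items":{"type":"array","items":{"type":"number"}}}},"newtons":{"type":"number"}},"required":["increments"]}

```bash
ls; mkdir -p pics
cat > h.py <<'E'
import numpy as np, cv2
from rig import manip
from scipy.spatial.transform import Rotation as R
def save(p,n):
    cv2.imwrite('pics/'+n,cv2.cvtColor(p['color'],cv2.COLOR_RGB2BGR))
def T_tool(s):
    T=np.eye(4);T[:3,:3]=R.from_euler('xyz',s['eef_rot'],degrees=True).as_matrix();T[:3,3]=s['position'];return T
def cam(p,s=None):
    K=np.array([[p['fx'],0,p['cx']],[0,p['fy'],p['cy']],[0,0,1]])
    if 'T_tool_cam' in p:
        M=np.linalg.inv(T_tool(s)@np.array(p['T_tool_cam']))
    else:
        M=np.eye(4);M[:3,:3]=cv2.Rodrigues(np.array(p['rvec'],float))[0];M[:3,3]=np.array(p['tvec']).ravel()
    return K,M
def proj(C,X):
    K,M=C;X=np.atleast_2d(X);c=(M[:3,:3]@X.T).T+M[:3,3];u=(K@c.T).T;return u[:,:2]/u[:,2:]
def onz(C,uv,z):
    K,M=C;d=M[:3,:3].T@np.linalg.inv(K)@np.array([uv[0],uv[1],1.]);o=-M[:3,:3].T@M[:3,3];return o+d*(z-o[2])/d[2]
E
python3 - <<'E'
from h import *
s=manip.read_state();print(s)
things=['caddy','scoop','pump_bottle','peg_pot','tub','can','brush','soap_dish','tumbler_mid','caddy_bar','scoop_grip']
for n in ['scene','side','wrist']:
    s=manip.read_state();p=manip.read_camera(n);save(p,n+'0.png')
    np.save(n+'0.npy',np.array([p,s],dtype=object),allow_pickle=True)
    print(n,p['fx'],p['fy'])
    for t in things:
        print(' ',t,[(np.round(d['rect']).tolist(),round(d['score'],2)) for d in manip.look_for(p,t)[:3]])
E
```

```text
pics
{'time_s': 0.0, 'q': array([-6.91969595e+01,  5.26293488e+00,  7.05809181e+01,  1.36459339e-03,
        1.04266267e+02, -3.24801529e+00]), 'joint_vel': array([ 0.05246232, -0.11022178, -0.01698344,  0.05035249, -0.04279292,
        0.06228848]), 'joint_efforts': array([ 4.91434530e-04, -4.46457374e+01, -4.06445503e+01,  6.98067737e-02,
        2.96208949e-02, -1.35060891e-04]), 'position': array([ 0.24443889, -0.54763194,  0.22151817]), 'eef_rot': array([-1.79890132e+02, -7.56022931e-03,  2.40513835e+01]), 'ft_force': array([ 0.18267064,  0.04756941, -0.40395013]), 'wrist_torque': array([-0.01407407,  0.02054802,  0.02456574]), 'grip_width': 0.08798270520643552}
scene 404.22705620701805 404.22705620701805
  caddy [([221.0, 181.0, 42.0, 64.0], 0.72), ([232.0, 115.0, 49.0, 54.0], 0.69)]
  scoop [([220.0, 180.0, 43.0, 66.0], 0.66), ([384.0, 210.0, 26.0, 61.0], 0.6), ([443.0, 262.0, 41.0, 56.0], 0.18)]
  pump_bottle [([282.0, 226.0, 36.0, 77.0], 0.86), ([315.0, 197.0, 24.0, 24.0], 0.55), ([220.0, 180.0, 41.0, 65.0], 0.16)]
  peg_pot [([276.0, 222.0, 37.0, 30.0], 0.67)]
  tub [([196.
[... 787 characters left out ...]
90.0, 48.0, 61.0], 0.96)]
  brush [([302.0, 114.0, 59.0, 19.0], 0.89), ([254.0, 256.0, 67.0, 32.0], 0.2), ([250.0, 172.0, 30.0, 41.0], 0.17)]
  soap_dish [([312.0, 209.0, 35.0, 22.0], 0.87)]
  tumbler_mid [([284.0, 138.0, 20.0, 26.0], 0.67), ([250.0, 123.0, 29.0, 44.0], 0.34)]
  caddy_bar [([282.0, 122.0, 57.0, 54.0], 0.83), ([391.0, 122.0, 63.0, 65.0], 0.71), ([251.0, 260.0, 69.0, 29.0], 0.65)]
  scoop_grip [([252.0, 258.0, 70.0, 31.0], 0.57)]
wrist 326.9993283984458 326.9993283984458
  caddy [([45.0, 2.0, 211.0, 158.0], 0.65)]
  scoop []
  pump_bottle []
  peg_pot []
  tub []
  can []
  brush []
  soap_dish []
  tumbler_mid []
  caddy_bar [([46.0, 1.0, 213.0, 160.0], 0.78)]
  scoop_grip []
```

View pics/scene0.png

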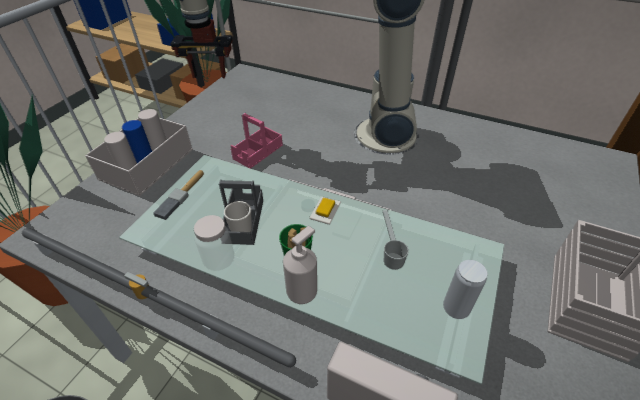

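View pics/side0.png

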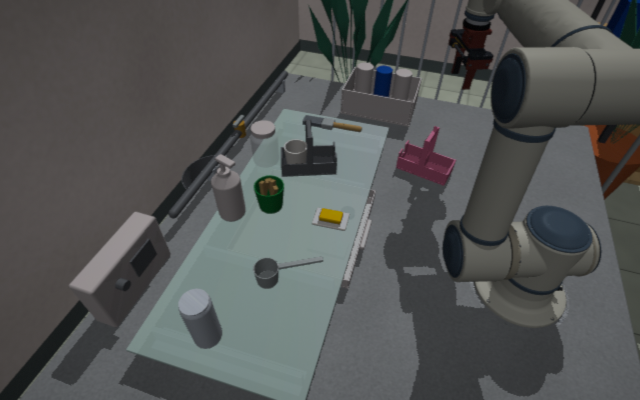

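View pics/wrist0.png

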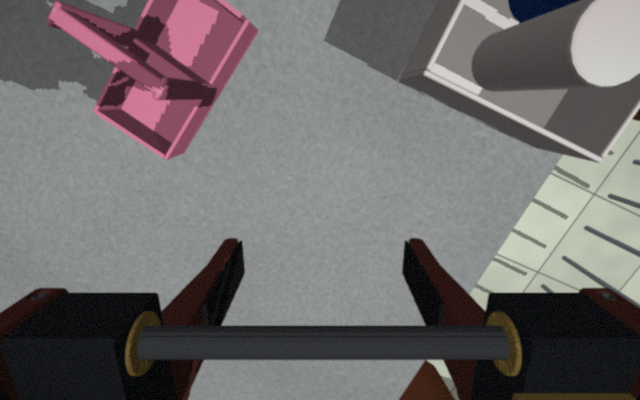

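Run:
```python
from h import *
z=0.056
for n in ['scene','side','wrist']:
    p,s=np.load(n+'0.npy',allow_pickle=True);C=cam(p,s);print(n,-C[1][:3,:3].T@C[1][:3,3], np.array(p.get('T_tool_cam',0)).round(3).tolist())
    if n=='side': print('scoop bowl',onz(C,(272,272),.08),'tip',onz(C,(318,262),.1),'can',onz(C,(199,320),.126))
    if n=='scene': print('scoop',onz(C,(397,225),.104),onz(C,(397,262),.1))
a=np.load('scene0.npy',allow_pickle=True)[0]['color'];b=np.load('side0.npy',allow_pickle=True)[0]['color']
i=np.hstack([cv2.resize(a[90:290,140:340],(400,400),interpolation=2),cv2.resize(b[90:290,230:430],(400,400),interpolation=2)])
j=np.hstack([cv2.resize(a[190:290,340:490],(400,267),interpolation=2)[:200],cv2.resize(b[230:330,200:400],(400,200),interpolation=2)])
save({'color':np.vstack([i,j])},'crop0.png')
```

```text
scene [1.19276459 0.31231671 0.85958385] 0
scoop [0.4996814  0.18953463 0.104     ] [0.60624779 0.22456061 0.1       ]
side [0.30351813 0.65936485 0.85101807] 0
scoop bowl [0.56294159 0.20447542 0.08      ] tip [0.46771809 0.15737917 0.1       ] can [0.63851911 0.38051579 0.126     ]
wrist [ 0.32079036 -0.51338137  0.38320965] [[-0.0, -0.953, -0.303, 0.084], [1.0, -0.0, -0.001, -0.0], [0.001, -0.303, 0.953, -0.161], [0.0, 0.0, 0.0, 1.0]]
```

View pics/crop0.png

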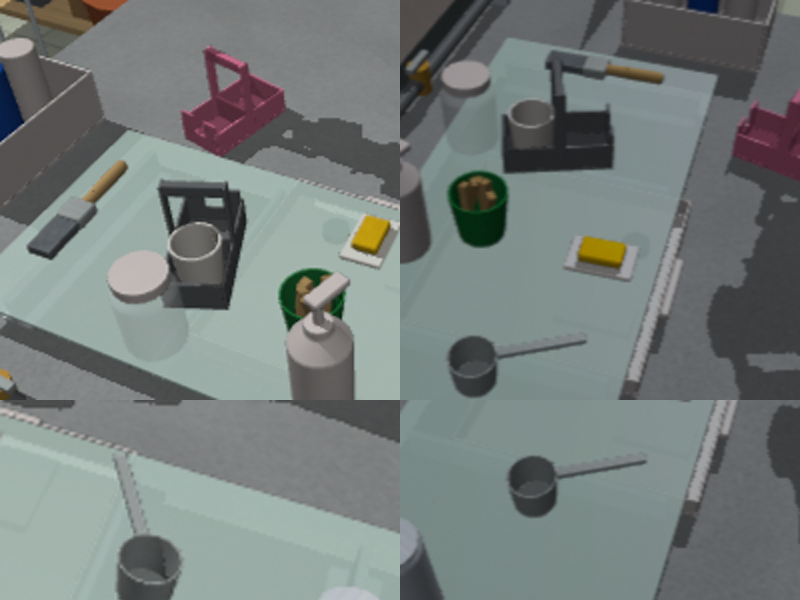

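```bash
cat >> h.py <<'E'
def tri(Cs,uvs):
    P=[c[0]@c[1][:3] for c in Cs]
    A=[]
    for p,(u,v) in zip(P,uvs): A+= [u*p[2]-p[0],v*p[2]-p[1]]
    X=np.linalg.svd(np.array(A))[2][-1];X=X[:3]/X[3]
    e=[np.round(proj(c,X)[0]-uv,1).tolist() for c,uv in zip(Cs,uvs)]
    return X.round(4),e
E
python3 - <<'E'
from h import *
A,B=[cam(*np.load(n+'0.npy',allow_pickle=True)) for n in ('scene','side')]
for nm,a,b in [('rim',(396.2,247.4),(266,267.5)),('tip',(385.7,210.6),(322,259.5)),('bar',(240,184),(309,124)),('can',(471,272),(196,300)),('potc',(296,236),(268,185)),('bottletop',(305,242),(225,160))]:
    print(nm,tri([A,B],[a,b]))
E
```

```text
rim (array([0.5714, 0.2115, 0.1057]), [[0.4, 0.5], [0.4, -0.5]])
tip (array([0.4611, 0.1474, 0.1003]), [[0.1, 0.2], [0.1, -0.2]])
bar (array([ 0.6164, -0.1889,  0.2029]), [[-1.8, -3.3], [-1.7, 3.0]])
can (array([0.6352, 0.3735, 0.19  ]), [[-0.7, -0.7], [-0.7, 0.8]])
potc (array([ 0.6611, -0.0088,  0.1324]), [[0.1, 0.2], [0.1, -0.2]])
bottletop (array([0.7386, 0.0537, 0.2373]), [[-1.9, -2.9], [-1.7, 2.5]])
```

Candidates. Caddy: the grey one with the tumbler at scene (242,213) / side (308,148), and the pink look-alike at scene (256,142) / side (426,156). I choose the grey one. Scoop: only one metal scoop, at scene (396,245). The detector's hits on the peg pot, can and caddy are false. The close crop confirms both choices. Next I fly over the caddy for a wrist view.

```bash
cat >> h.py <<'E'
def go(pos,yaw,s=None):
    s=s or manip.read_state();T=T_tool(s)
    Rt=R.from_euler('xyz',[180,0,yaw],degrees=True).as_matrix()
    rv=R.from_matrix(T[:3,:3].T@Rt).as_rotvec();d=T[:3,:3].T@(np.array(pos)-T[:3,3])*1000
    print('rot',rv.round(4),'shift',d.round(1),'rows',max(np.linalg.norm(d)/41.7,np.degrees(np.linalg.norm(rv))/7.16).round(1))
E
python3 -c "
from h import *
go([.60,-.20,.36],0)"
```

```text
rot [-0.     -0.      0.4198] shift [ 466.4 -172.8 -137.4] rows 12.4
```

play_rows --increments '[[[0,0,0.1,60,-15,-60,87],[0,0,0.2,110,-35,-100,87],[0,0,0.3,160,-55,-137,87],[0,0,0.42,466,-173,-137,87],[0,0,0.42,466,-173,-137,87],[0,0,0.42,466,-173,-137,87],[0,0,0.42,466,-173,-137,87],[0,0,0.42,466,-173,-137,87]]]'

```text
time_s: 2.47
position: [0.4612, -0.3379, 0.3326]
eef_rot: [180.0, -0.0, -0.0]
ft_force: [0.8, 0.1, -0.0]
grip_width: 0.0868
```

```bash
python3 -c "
from h import *
go([.60,-.20,.36],0)"
```

```text
rot [ 0.0004 -0.0004 -0.0004] shift [ 138.8 -137.9  -27.4] rows 4.7
```

play_rows --increments '[[[0,0,0,139,-138,-27,87],[0,0,0,139,-138,-27,87],[0,0,0,139,-138,-27,87],[0,0,0,139,-138,-27,87],[0,0,0,139,-138,-27,87],[0,0,0,139,-138,-27,87]]]'

```text
time_s: 2.97
position: [0.6037, -0.1951, 0.3588]
eef_rot: [-179.9, -0.0, 0.4]
ft_force: [-0.3, -0.0, -0.5]
grip_width: 0.0874
```

Run:
```python
from h import *
s=manip.read_state();p=manip.read_camera('wrist');save(p,'w1.png');np.save('w1.npy',np.array([p,s],dtype=object),allow_pickle=True)
print(s['position'],s['eef_rot'])
go([.52,.16,.34],30)
```

```text
[ 0.60369084 -0.19506177  0.35881348] [-1.79907878e+02 -3.75629171e-02  3.69140825e-01]
rot [-3.000e-04  2.000e-04 -5.193e-01] shift [ -80.6 -357.7   18.9] rows 8.8
```

View pics/w1.png

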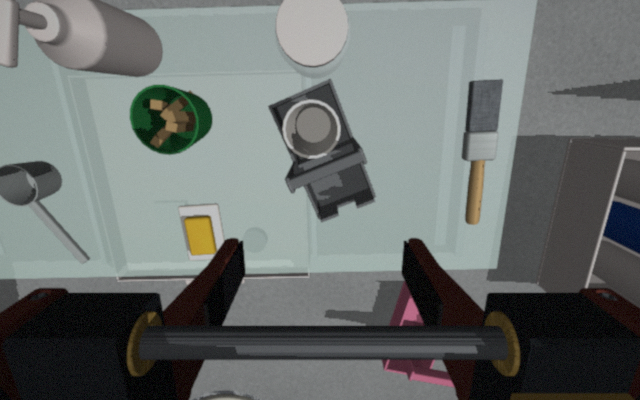

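The grey caddy is at (325,150) with its notch at (345,210) facing the robot. The tumbler is at (311,128) and the scoop is at the left edge, (30,183). I enlarge the crop to fit the pose.

```bash
python3 - <<'E'
from h import *
p,s=np.load('w1.npy',allow_pickle=True)
save({'color':cv2.resize(p['color'][70:230,250:400],(750,800),interpolation=cv2.INTER_CUBIC)[:, :]},'w1c.png')
E
python3 - <<'E'
import cv2;i=cv2.imread('pics/w1c.png');cv2.imwrite('pics/w1d.png',cv2.resize(i,(562,600)))
E
```

```text
(no output)
```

View pics/w1d.png

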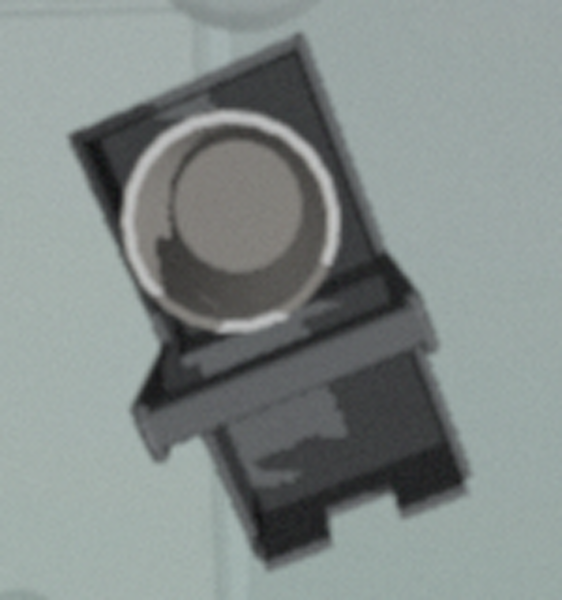

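```bash
cat > fitc.py <<'E'
from h import *
from scipy.optimize import least_squares
def fitcaddy(C,pts,z=None,verbose=1):
    X=np.array([q[0] for q in pts]);U=np.array([q[1] for q in pts],float)
    def w(v): return (R.from_euler('z',v[2]).as_matrix()@X.T).T+[v[0],v[1],v[3] if z is None else z]
    f=lambda v:(proj(C,w(v))-U).ravel()
    r=least_squares(f,[.62,-.19,.4,.056],x_scale=[.1,.1,.1,.1],loss='soft_l1')
    if verbose: print(r.x[:2].round(4),np.degrees(r.x[2]).round(2),r.x[3].round(4),'\n',f(r.x).reshape(-1,2).round(1).tolist())
    return r.x
E
python3 - <<'E'
from fitc import *
p,s=np.load('w1.npy',allow_pickle=True);C=cam(p,s)
m=lambda x,y:(250+x/3.75,70+y/3.75)
pts=[((.084,.042,.045),m(70,135)),((.084,-.042,.045),m(302,35)),((-.078,.042,.06),m(265,570)),((-.078,-.042,.06),m(470,490)),((0,0,.139),m(287,370))]
fitcaddy(C,pts);fitcaddy(C,pts,.056)
A=cam(*np.load('scene0.npy',allow_pickle=True));
v=fitcaddy(C,pts,.056,0)
W=lambda X:(R.from_euler('z',v[2]).as_matrix()@np.array(X).T).T+[v[0],v[1],.056]
q=W([[.084,.042,.045],[.084,-.042,.045],[-.078,.042,.06],[-.078,-.042,.06],[0,.04,.139],[0,-.04,.139]])
B=cam(*np.load('side0.npy',allow_pickle=True))
for c,n,(x0,y0) in ((A,'scene',(190,150)),(B,'side',(250,90))):
    im=np.load(n+'0.npy',allow_pickle=True)[0]['color'][y0:y0+100,x0:x0+100]
    im=cv2.resize(im,(500,500),interpolation=2)
    for u in proj(c,q): cv2.circle(im,tuple(int(t) for t in (u-[x0,y0])*5),4,(255,0,0),1)
    save({'color':im},n+'chk.png')
cv2.imwrite('pics/chk.png',cv2.resize(np.hstack([cv2.imread('pics/scenechk.png'),cv2.imread('pics/sidechk.png')]),(800,400)))
E
```

```text
[ 0.615 -0.197] 22.88 0.0462 
 [[0.4, 0.3], [0.4, -0.3], [-2.0, -0.3], [1.9, -1.6], [-0.7, 1.5]]
[ 0.6163 -0.1975] 23.19 0.056 
 [[-0.7, -0.3], [0.6, -1.9], [-1.3, 1.5], [3.8, -0.6], [-0.1, 2.2]]
```

View pics/chk.png

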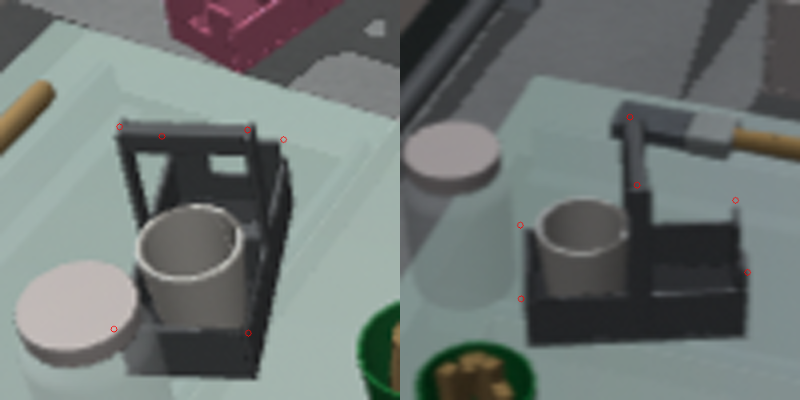

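```bash
python3 -c "
from h import *
go([.55,-.225,.32],23)"
```

```text
rot [-3.000e-04  2.000e-04 -3.971e-01] shift [-52.2  27.4  38.8] rows 3.2
```

play_rows --increments '[[[0,0,-0.397,-52,27,39,87],[0,0,-0.397,-52,27,39,87],[0,0,-0.397,-52,27,39,87],[0,0,-0.397,-52,27,39,87],[0,0,-0.397,-52,27,39,87],[0,0,-0.397,-52,27,39,87],[0,0,-0.397,-52,27,39,87]]]'

```text
time_s: 3.6
position: [0.5499, -0.2252, 0.3203]
eef_rot: [180.0, -0.0, 22.9]
ft_force: [-0.1, 0.2, 0.3]
grip_width: 0.0868
```

Run:
```python
from h import *
s=manip.read_state();p=manip.read_camera('wrist');s2=manip.read_state();save(p,'w2.png');np.save('w2.npy',np.array([p,s],dtype=object),allow_pickle=True)
print(s['position'],s['eef_rot'],s2['position'])
save({'color':cv2.resize(p['color'][0:240,180:480],(750,600),interpolation=cv2.INTER_CUBIC)},'w2c.png')
```

```text
[ 0.54990461 -0.22515678  0.32034719] [ 1.79976446e+02 -1.79228709e-02  2.28780516e+01] [ 0.55008974 -0.22501993  0.32028126]
```

View pics/w2c.png

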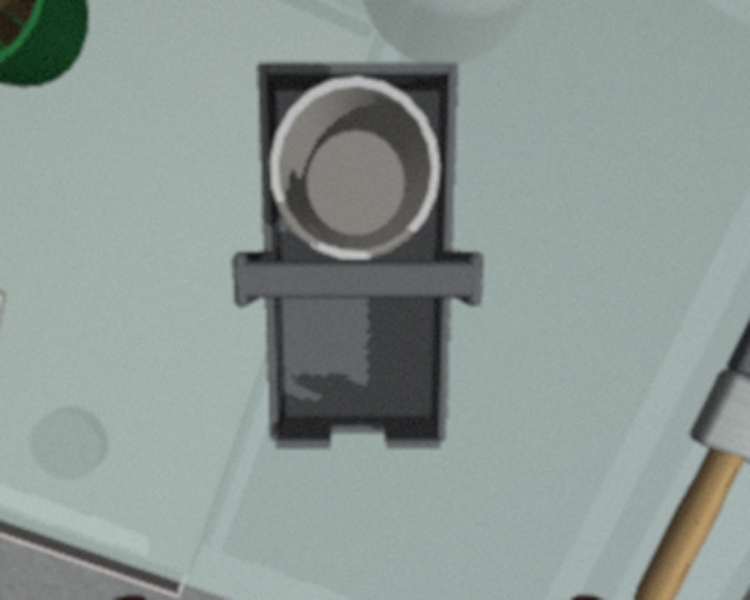

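Run:
```python
from fitc import *
p,s=np.load('w2.npy',allow_pickle=True);C=cam(p,s)
m=lambda x,y:(180+x/2.5,y/2.5)
for hb,hf in ((.045,.06),(.045,.045),(.049,.06),(.045,.05)):
  pts=[((.084,.042,hb),m(258,66)),((.084,-.042,hb),m(458,66)),((-.078,.042,hf),m(276,445)),((-.078,-.042,hf),m(442,445)),((0,0,.139),m(358,278))]
  print(hb,hf);fitcaddy(C,pts);fitcaddy(C,pts,.056)
pts=pts[:2]+[((0.006,0,.139),m(358,263)),((-.006,0,.139),m(358,296)),((.080,.042,.045),m(268,76))]
fitcaddy(C,pts,.056);
```

```text
0.045 0.06
[ 0.616  -0.1969] 22.87 0.0473 
 [[0.6, -0.0], [-0.6, -0.1], [-3.0, -0.2], [2.2, -0.2], [0.0, 0.4]]
[ 0.6161 -0.1968] 22.86 0.056 
 [[-0.4, -2.0], [0.4, -2.0], [-3.8, 1.4], [3.0, 1.4], [0.0, 0.6]]
0.045 0.045
[ 0.6148 -0.1974] 22.89 0.0542 
 [[-0.1, -0.0], [0.1, -0.1], [-2.2, -0.7], [1.5, -0.8], [0.1, 2.3]]
[ 0.6147 -0.1974] 22.89 0.056 
 [[-0.3, -0.3], [0.3, -0.3], [-2.4, -0.3], [1.7, -0.3], [0.1, 2.6]]
0.049 0.06
[ 0.6156 -0.197 ] 22.88 0.0452 
 [[0.4, -0.0], [-0.4, -0.1], [-2.8, -0.3], [2.1, -0.4], [0.0, 0.7]]
[ 0.616  -0.1968] 22.87 0.056 
 [[-0.8, -2.7], [0.8, -2.7], [-3.8, 1.5], [3.0, 1.5], [0.0, 0.7]]
0.045 0.05
[ 0.6152 -0.1972] 22.88 0.052 
 [[0.1, -0.1], [-0.1, -0.1], [-2.5, -0.6], [1.8, -0.6], [0.1, 1.7]]
[ 0.6152 -0.1972] 22.88 0.056 
 [[-0.3, -0.8], [0.3, -0.9], [-2.9, 0.2], [2.1, 0.2], [0.0, 1.9]]
[ 0.6151 -0.1973] 22.69 0.056 
 [[0.0, -0.8], [0.7, -0.6], [0.2, 0.7], [0.1, 2.2], [-3.9, -0.6]]
```

Run:
```python
from h import *
C1=cam(*np.load('w1.npy',allow_pickle=True));C2=cam(*np.load('w2.npy',allow_pickle=True))
B=cam(*np.load('side0.npy',allow_pickle=True));A=cam(*np.load('scene0.npy',allow_pickle=True))
print(tri([C1,C2],[(326.5,168.7),(323.2,111.2)]))
# bar ends top in scene/side: left end (+y) and right end
print(tri([A,B,C2],[(240,182.5),(308.5,128),(323.2,111.2)]))
v=[.6155,-.197,np.radians(22.9)]
print('pocket',np.array(v[:2])-.038*np.array([np.cos(v[2]),np.sin(v[2])]))
go([.50,.165,.28],30)
```

```text
(array([ 0.6162, -0.1972,  0.1836]), [[-0.5, -0.0], [0.5, 0.2]])
(array([ 0.6143, -0.1919,  0.1957]), [[-1.8, -0.5], [-0.0, 0.7], [-6.2, 0.4]])
pocket [ 0.58049495 -0.21178671]
rot [ 0.0004 -0.0003 -0.1238] shift [ 105.7 -378.8   40.2] rows 9.5
```

play_rows --increments '[[[0,0,-0.124,106,-379,40,87],[0,0,-0.124,106,-379,40,87],[0,0,-0.124,106,-379,40,87],[0,0,-0.124,106,-379,40,87],[0,0,-0.124,106,-379,40,87],[0,0,-0.124,106,-379,40,87],[0,0,-0.124,106,-379,40,87],[0,0,-0.124,106,-379,40,87]]]'

```text
time_s: 4.32
position: [0.5075, 0.1062, 0.2867]
eef_rot: [179.9, -0.1, 30.0]
ft_force: [1.7, -0.2, 0.3]
grip_width: 0.0869
```

```bash
python3 -c "
from h import *
go([.50,.165,.28],30)"
```

```text
rot [ 0.0009 -0.0013 -0.0006] shift [ 22.8 -54.7   6.7] rows 1.4
```

play_rows --increments '[[[0,0,0,23,-55,7,87],[0,0,0,23,-55,7,87],[0,0,0,23,-55,7,87],[0,0,0,23,-55,7,87],[0,0,0,23,-55,7,87]]]'

```text
time_s: 4.73
position: [0.5002, 0.1647, 0.28]
eef_rot: [179.9, -0.1, 29.9]
ft_force: [0.6, 0.2, -0.0]
grip_width: 0.0868
```

Run:
```python
from h import *
s=manip.read_state();p=manip.read_camera('wrist');s2=manip.read_state();save(p,'w3.png');np.save('w3.npy',np.array([p,s],dtype=object),allow_pickle=True)
print(s['position'],s['eef_rot'],s2['position'])
save({'color':cv2.resize(p['color'][0:300,160:480],(640,600),interpolation=cv2.INTER_CUBIC)},'w3c.png')
```

```text
[0.5002476  0.16471558 0.28001532] [ 1.79903790e+02 -8.75321051e-02  2.99376490e+01] [0.500357   0.16431715 0.28008458]
```

View pics/w3c.png

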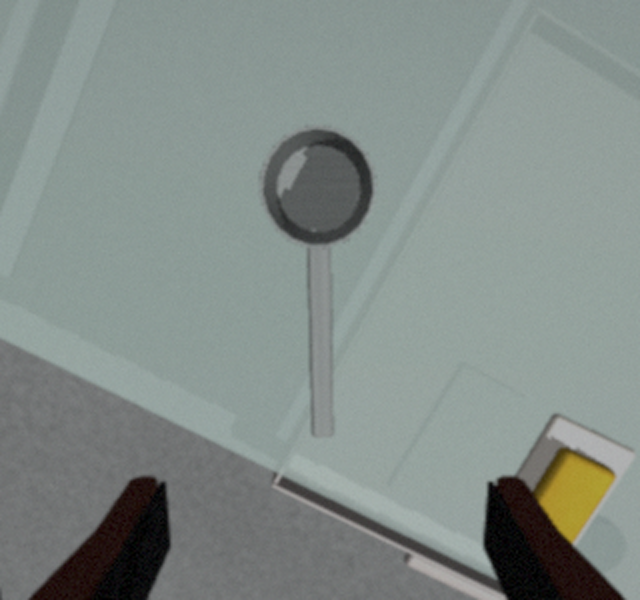

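The scoop's rim centre is at crop (318,186) and its handle end at crop (322,436), nearly in line with the tool.

Run:
```python
from h import *
C=cam(*np.load('w3.npy',allow_pickle=True));A,B=[cam(*np.load(n+'0.npy',allow_pickle=True)) for n in ('scene','side')]
uv=lambda x,y:(160+x/2,y/2)
r=onz(C,uv(318,186),.104);t=onz(C,uv(322,436),.104);print(r,t,np.linalg.norm(r-t))
print(tri([C,A,B],[uv(318,186),(396.2,247.4),(266,267.5)]),tri([C,A,B],[uv(322,436),(385.7,210.6),(322,259.5)]))
d=(r-t)/np.linalg.norm(r-t);yaw=np.degrees(np.arctan2(d[1],d[0]));g=r-.085*d;g2=t+.046*d;print(yaw,g,g2)
go([*( (g+g2)/2)[:2],.13],yaw);go([*( (g+g2)/2)[:2],.081],yaw)
```

```text
[0.57442043 0.21235583 0.104     ] [0.46234893 0.14588991 0.104     ] 0.13029865393399806
(array([0.5724, 0.2118, 0.1063]), [[-0.6, 2.1], [0.4, 0.7], [-0.1, -0.7]]) (array([0.461 , 0.1467, 0.1   ]), [[-1.2, -0.6], [-0.1, 0.2], [0.2, -0.4]])
30.670787228985926 [0.50131087 0.16899695 0.104     ] [0.50191411 0.16935471 0.104     ]
rot [ 0.0016 -0.0017 -0.0137] shift [  3.3  -3.8 150.1] rows 3.6
rot [ 0.0016 -0.0017 -0.0137] shift [  3.2  -3.9 199.1] rows 4.8
```

play_rows --increments '[[[0,0,-0.014,3,-4,40,60],[0,0,-0.014,3,-4,80,60],[0,0,-0.014,3,-4,120,50],[0,0,-0.014,3,-4,150,50],[0,0,-0.014,3,-4,175,50],[0,0,-0.014,3,-4,195,50],[0,0,-0.014,3,-4,199,50],[0,0,-0.014,3,-4,199,50]]]'

```text
time_s: 5.45
position: [0.501, 0.1676, 0.0798]
eef_rot: [179.9, 0.1, 30.6]
ft_force: [-0.2, 0.2, 0.4]
grip_width: 0.0498
```

Run:
```python
from h import *
go([.5016,.1692,.081],30.6)
p=manip.read_camera('wrist');save(p,'w4.png')
```

```text
rot [ 0.0011  0.0011 -0.0007] shift [ 1.3 -1.1 -1.2] rows 0.0
```

View pics/w4.png

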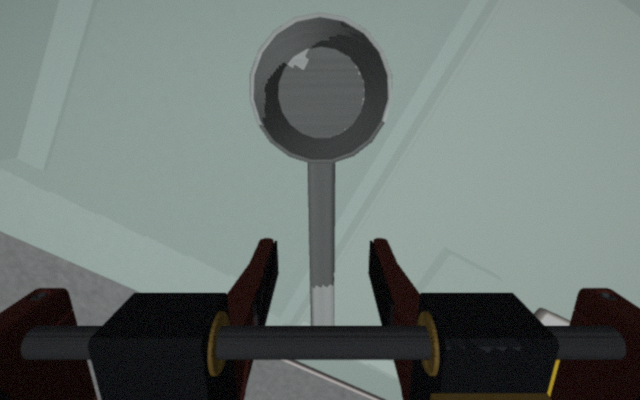

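The handle lies centred between the fingers (col 321), with the bowl at (321,88). I close the gripper.

play_rows --increments '[[[0,0,0,0,0,-1,6],[0,0,0,0,0,-1,6],[0,0,0,0,0,-1,6],[0,0,0,0,0,-1,6],[0,0,0,0,0,-1,6],[0,0,0,0,0,-1,6]]]' --newtons 45

```text
time_s: 6.0
position: [0.502, 0.1682, 0.083]
eef_rot: [179.9, -0.1, 30.6]
ft_force: [0.2, -0.1, 0.5]
grip_width: 0.0134
```

play_rows --increments '[[[0,0,0,0,0,-10,6],[0,0,0,0,0,-25,6],[0,0,0,0,0,-50,6],[0,0,0,0,0,-80,6],[0,0,0,0,0,-110,6],[0,0,0,0,0,-120,6],[0,0,0,0,0,-120,6],[0,0,0,0,0,-120,6]]]'

```text
time_s: 6.67
position: [0.5017, 0.1684, 0.2026]
eef_rot: [179.9, -0.1, 30.6]
ft_force: [-0.7, -0.2, -1.0]
grip_width: 0.0115
```

Run:
```python
from h import *
s=manip.read_state();p=manip.read_camera('wrist');save(p,'w5.png');np.save('w5.npy',np.array([p,s],dtype=object),allow_pickle=True)
print(s['position'],s['eef_rot'],s['grip_width'])
q=manip.read_camera('side');save({'color':cv2.resize(q['color'][150:350,180:420],(720,600),interpolation=2)},'side5.png');np.save('side5.npy',np.array([q,s],dtype=object),allow_pickle=True)
```

```text
[0.5016649  0.16838381 0.20262529] [ 1.79887589e+02 -1.36303106e-01  3.05993208e+01] 0.011466038846705068
```

View pics/w5.png

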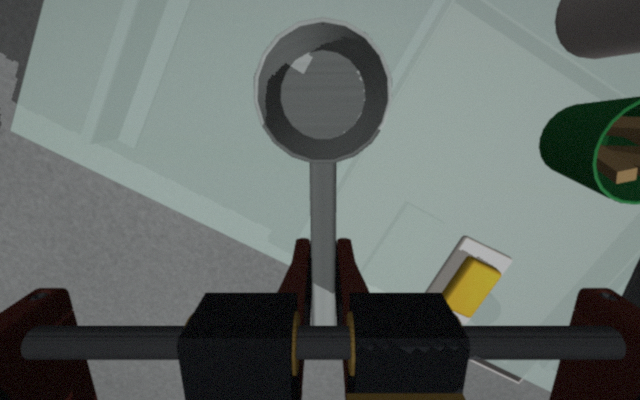

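View pics/side5.png

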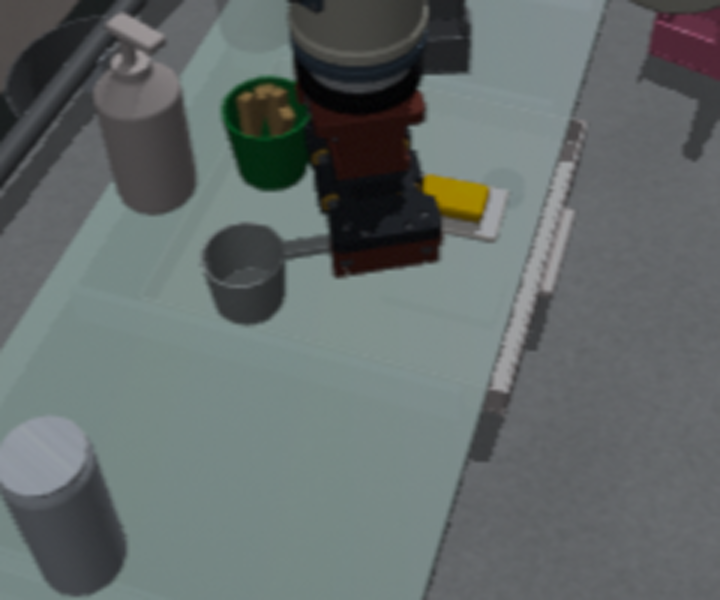

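Run:
```python
from h import *
from scipy.optimize import least_squares
p5,s5=np.load('w5.npy',allow_pickle=True)
K,_=cam(p5,s5);M=np.linalg.inv(np.array(p5['T_tool_cam']));C=(K,M)  # tool frame
th=np.linspace(0,2*np.pi,721)
def bounds(x,y,z,pitch,r=.029):
    # scoop frame about the grip: x along tool x, z up = -tool z ; rotate about tool y at grip point
    P=np.stack([.085+r*np.cos(th),r*np.sin(th),0*th-.004],1)
    P=(R.from_euler('y',pitch).as_matrix()@P.T).T+[x,y,z-.019]
    u=proj(C,P);return np.array([u[:,0].min(),u[:,0].max(),u[:,1].min(),u[:,1].max()])
f=lambda v,o:bounds(*v)-o
for o in ([250,390,13,162],[254,388.5,19.5,162]):
    o=np.array(o,float)
    r=least_squares(lambda v:f([v[0],v[1],v[2],0.],o),[0,0,0]);print('pitch0',r.x.round(4),r.fun.round(1))
    r=least_squares(lambda v:f(v,o),[0,0,0,0.]);print('free',r.x.round(4),r.fun.round(1))
    for z in (-.001,.001,.003,.005):
      r=least_squares(lambda v:f([v[0],v[1],z,v[2]],o),[0,0,0.]);print('z',z,r.x.round(4),r.fun.round(1))
im=p5['color'];save({'color':cv2.resize(im[0:200,230:410],(540,600),interpolation=2)},'w5c.png')
```

```text
pitch0 [ 0.0007 -0.0018  0.0049] [-0.3  0.3  0.3 -0.3]
free [ 0.0007 -0.0018  0.0061  0.0137] [-0.3  0.3  0.3 -0.3]
z -0.001 [ 0.0011 -0.0018 -0.0662] [-0.4  0.4  0.3 -0.4]
z 0.001 [ 0.0009 -0.0018 -0.0442] [-0.4  0.4  0.3 -0.3]
z 0.003 [ 0.0008 -0.0018 -0.0218] [-0.3  0.3  0.3 -0.3]
z 0.005 [ 0.0007 -0.0018  0.0011] [-0.3  0.3  0.3 -0.3]
pitch0 [-0.0004 -0.0013  0.0105] [-0.2  0.2  0.2 -0.2]
free [-0.0004 -0.0013  0.011   0.0056] [-0.2  0.2  0.2 -0.2]
z -0.001 [ 0.0005 -0.0013 -0.1261] [-0.6  0.6  0.4 -0.5]
z 0.001 [ 0.0003 -0.0013 -0.1051] [-0.5  0.5  0.4 -0.4]
z 0.003 [ 0.0001 -0.0013 -0.0838] [-0.4  0.4  0.3 -0.3]
z 0.005 [-0.0001 -0.0013 -0.062 ] [-0.3  0.3  0.3 -0.3]
```

View pics/w5c.png

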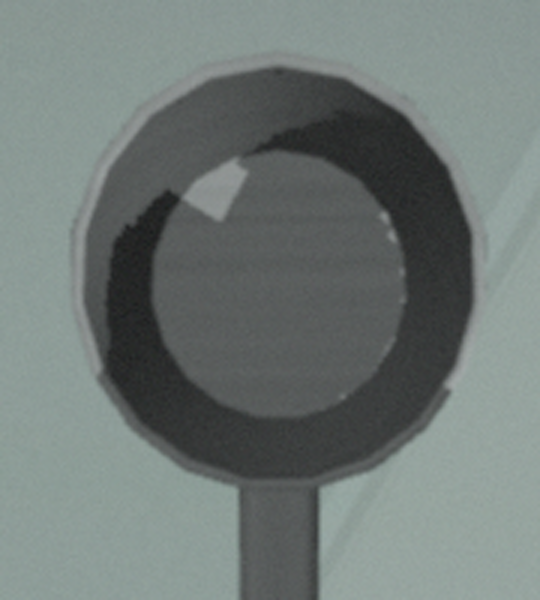

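Run:
```python
from h import *
go([.45,-.05,.22],22.9);go([.4165,-.281,.18],22.9)
```

```text
rot [0.001  0.0014 0.1343] shift [-154.8  161.9  -19.2] rows 5.4
rot [0.001  0.0014 0.1343] shift [-301.2  343.6   21.2] rows 11.0
```

play_rows --increments '[[[0,0,0.03,-10,12,0,6],[0,0,0.06,-28,32,0,6],[0,0,0.09,-50,57,0,6],[0,0,0.134,-74,85,0,6],[0,0,0.134,-99,113,0,6],[0,0,0.134,-124,141,0,6],[0,0,0.134,-149,170,0,6],[0,0,0.134,-174,199,0,6]]]'

```text
time_s: 7.43
position: [0.4509, -0.0931, 0.1985]
eef_rot: [-179.9, 0.2, 22.9]
ft_force: [0.8, -0.2, -1.1]
grip_width: 0.0114
```

Run:
```python
from h import *
go([.4165,-.281,.18],22.9)
```

```text
rot [-0.001   0.004   0.0007] shift [-104.9  159.7   18.8] rows 4.6
```

play_rows --increments '[[[0,0,0,-20,30,4,6],[0,0,0,-40,60,8,6],[0,0,0,-60,90,12,6],[0,0,0,-80,120,16,6],[0,0,0,-96,146,19,6],[0,0,0,-105,160,19,6],[0,0,0,-105,160,19,6],[0,0,0,-105,160,19,6]]]'

```text
time_s: 8.1
position: [0.4156, -0.2813, 0.1775]
eef_rot: [-179.7, 0.3, 22.8]
ft_force: [-0.0, -0.2, -0.2]
grip_width: 0.0117
```

Run:
```python
from h import *
s=manip.read_state();p=manip.read_camera('wrist');save({'color':cv2.resize(p['color'][0:260,180:480],(693,600),interpolation=cv2.INTER_CUBIC)},'w6c.png');np.save('w6.npy',np.array([p,s],dtype=object),allow_pickle=True)
print(s['position'],s['eef_rot'],s['grip_width'])
```

```text
[ 0.41562123 -0.28128889  0.17748333] [-179.72471012    0.32594605   22.83087379] 0.01166893335574377
```

View pics/w6c.png

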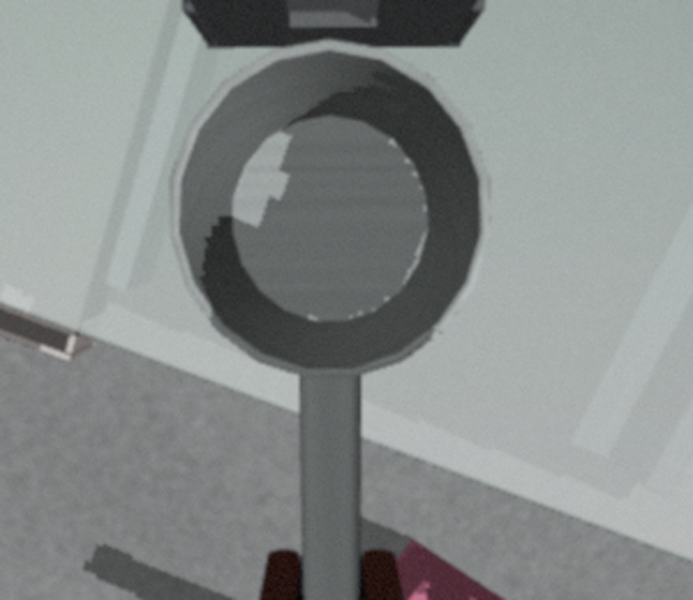

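Run:
```python
from h import *
go([.4174,-.2828,.154],22.9);go([.5002,-.2478,.154],22.9);
```

```text
rot [-0.004   0.005   0.0003] shift [ 0.5  2.6 24.1] rows 0.6
rot [-0.004   0.005   0.0003] shift [90.4  2.6 23.7] rows 2.2
```

play_rows --increments '[[[-0.004,0.005,0,0,2.5,12,6],[-0.004,0.005,0,0,2.5,23.5,6],[-0.004,0.005,0,20,2.5,23.5,6],[-0.004,0.005,0,40,2.5,23.5,6],[-0.004,0.005,0,60,2.5,23.5,6],[-0.004,0.005,0,80,2.5,23.5,6],[-0.004,0.005,0,90,2.5,23.5,6],[-0.004,0.005,0,90,2.5,23.5,6]]]'

```text
time_s: 8.82
position: [0.5009, -0.2457, 0.153]
eef_rot: [-179.9, 0.0, 23.1]
ft_force: [-1.1, 0.4, -0.9]
grip_width: 0.0112
```

play_rows --increments '[[[0,0,0,0,0,0,6],[0,0,0,0,0,0,6]]]'

```text
time_s: 8.98
position: [0.5004, -0.2453, 0.1526]
eef_rot: [-179.9, 0.1, 23.2]
ft_force: [0.0, 0.1, -0.1]
grip_width: 0.0116
```

Run:
```python
from h import *
s=manip.read_state();p=manip.read_camera('wrist');np.save('w7.npy',np.array([p,s],dtype=object),allow_pickle=True)
print(s['position'],s['eef_rot'],s['grip_width'],s['ft_force'])
go([.5002,-.2478,.154],22.9)
q=manip.read_camera('side')
r=manip.read_camera('scene')
a=cv2.resize(p['color'][0:240,180:480],(400,320),interpolation=2);b=cv2.resize(q['color'][90:210,250:400],(400,320),interpolation=2)
c=cv2.resize(r['color'][140:260,180:330],(400,320),interpolation=2)
save({'color':np.hstack([a,b])},'m7.png')
```

```text
[ 0.5003794  -0.24531909  0.15259515] [-1.79866123e+02  7.87717429e-02  2.31525115e+01] 0.011590563715360441 [ 0.02119438  0.09896462 -0.11104521]
rot [-0.0019  0.0012  0.0038] shift [-0.9  1.9 -1.2] rows 0.1
```

View pics/m7.png

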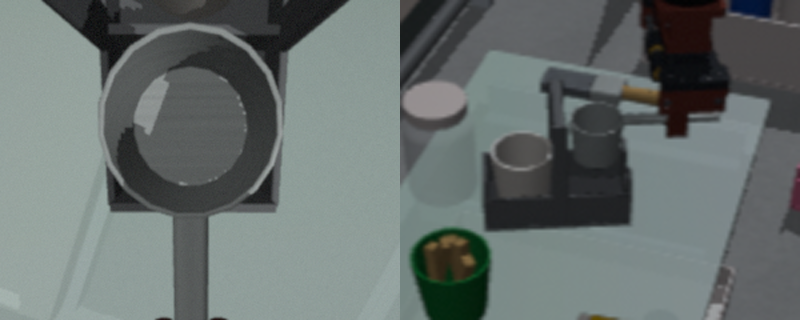

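play_rows --increments '[[[-0.002,0.001,0.004,-1,2,4,6],[-0.002,0.001,0.004,-1,2,12,6],[-0.002,0.001,0.004,-1,2,20,6],[-0.002,0.001,0.004,-1,2,28,6],[-0.002,0.001,0.004,-1,2,36,6],[-0.002,0.001,0.004,-1,2,40,6],[-0.002,0.001,0.004,-1,2,40,6],[-0.002,0.001,0.004,-1,2,40,6]]]'

```text
time_s: 9.8
position: [0.5, -0.2481, 0.1127]
eef_rot: [-180.0, 0.0, 22.8]
ft_force: [0.3, -0.5, -0.1]
grip_width: 0.0114
```

Run:
```python
from h import *
s=manip.read_state();p=manip.read_camera('wrist');np.save('w8.npy',np.array([p,s],dtype=object),allow_pickle=True)
print(s['position'],s['eef_rot'],s['grip_width'],s['ft_force'])
q=manip.read_camera('side')
a=cv2.resize(p['color'][0:240,180:480],(400,320),interpolation=2);b=cv2.resize(q['color'][90:210,250:400],(400,320),interpolation=2)
save({'color':np.hstack([a,b])},'m8.png')
go([.5002,-.2478,.092],22.9)
```

```text
[ 0.5000051 -0.2481049  0.1127374] [-1.79998562e+02  7.90697212e-03  2.28470282e+01] 0.011382692308348635 [ 0.26783295 -0.53190341 -0.08354753]
rot [ 0.0013 -0.0008 -0.0009] shift [ 0.  -0.6 21.7] rows 0.5
```

View pics/m8.png

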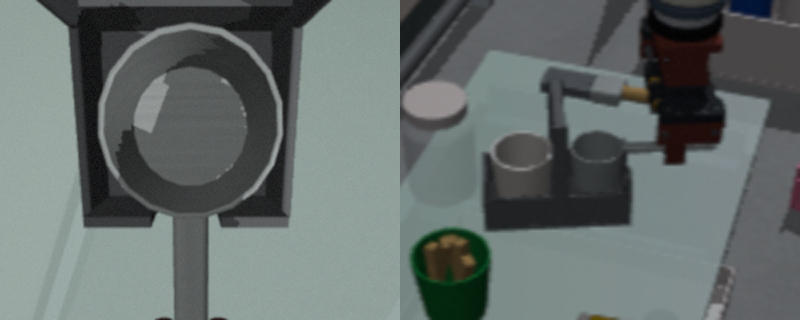

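The bowl is over the pocket and the handle (col 191) is centred in the notch (155–222). I lower it the rest of the way.

play_rows --increments '[[[0,0,0,0,0,6,6],[0,0,0,0,0,12,6],[0,0,0,0,0,16,6],[0,0,0,0,0,19,6],[0,0,0,0,0,20,6],[0,0,0,0,0,20,6],[0,0,0,0,0,20,6]]]'

```text
time_s: 10.48
position: [0.5004, -0.2484, 0.0937]
eef_rot: [179.9, -0.0, 22.8]
ft_force: [0.0, 0.4, -1.0]
grip_width: 0.0118
```

play_rows --increments '[[[0,0,0,0,0,1,6],[0,0,0,0,0,2,6],[0,0,0,0,0,2,6],[0,0,0,0,0,2,6]]]'

```text
time_s: 10.82
position: [0.5004, -0.2484, 0.0917]
eef_rot: [179.9, -0.0, 22.8]
ft_force: [0.6, -0.1, -0.6]
grip_width: 0.0117
```

play_rows --increments '[[[0,0,0,0,0,1,6],[0,0,0,0,0,2,6],[0,0,0,0,0,2,6],[0,0,0,0,0,2,6]]]'

```text
time_s: 11.15
position: [0.5004, -0.2483, 0.0896]
eef_rot: [179.9, -0.0, 22.8]
ft_force: [0.4, 0.4, -1.2]
grip_width: 0.0111
```

play_rows --increments '[[[0,0,0,0,0,1,6],[0,0,0,0,0,2,6],[0,0,0,0,0,2,6],[0,0,0,0,0,2,6]]]'

```text
time_s: 11.48
position: [0.5004, -0.2483, 0.0875]
eef_rot: [179.9, -0.0, 22.8]
ft_force: [0.2, -0.3, -0.9]
grip_width: 0.0115
```

Run:
```python
from h import *
s=manip.read_state();p=manip.read_camera('wrist')
print(s['position'],s['eef_rot'],s['grip_width'],s['ft_force'],s['wrist_torque'])
q=manip.read_camera('side')
a=cv2.resize(p['color'][0:240,180:480],(400,320),interpolation=2);b=cv2.resize(q['color'][90:210,250:400],(400,320),interpolation=2)
save({'color':np.hstack([a,b])},'m9.png')
```

```text
[ 0.50042344 -0.24833814  0.08754985] [ 1.79936083e+02 -4.44398870e-02  2.28469814e+01] 0.011549409313762075 [ 0.2497827  -0.27451251 -0.88965578] [ 0.04178038  0.01145136 -0.03721603]
```

View pics/m9.png

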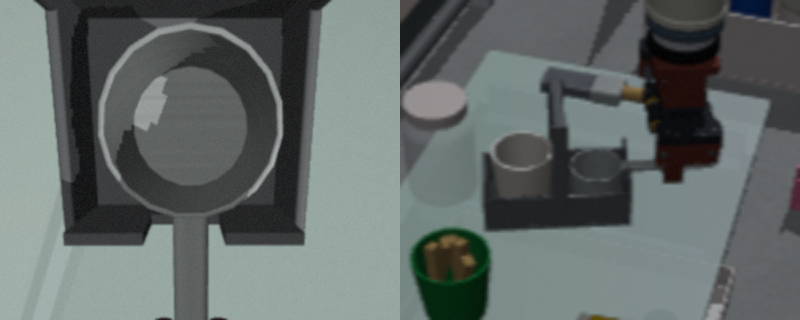

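play_rows --increments '[[[0,0,0,0,0,0.5,6],[0,0,0,0,0,1.5,6],[0,0,0,0,0,1.5,6],[0,0,0,0,0,1.5,6]]]'

```text
time_s: 11.92
position: [0.5005, -0.2486, 0.0868]
eef_rot: [179.9, -0.1, 22.8]
ft_force: [-3.4, -0.6, 4.4]
grip_width: 0.0113
```

play_rows --increments '[[[0,0,0,0,0,0.5,6],[0,0,0,0,0,1.5,6],[0,0,0,0,0,1.5,6],[0,0,0,0,0,1.5,6]]]'

```text
time_s: 12.25
position: [0.5005, -0.2489, 0.0862]
eef_rot: [179.8, -0.1, 22.8]
ft_force: [-2.7, -1.0, 6.7]
grip_width: 0.0114
```

play_rows --increments '[[[0,0,0,0,0,0,14],[0,0,0,0,0,0,20],[0,0,0,0,0,0,30],[0,0,0,0,0,0,36],[0,0,0,0,0,0,36],[0,0,0,0,0,0,36],[0,0,0,0,0,0,36]]]'

```text
time_s: 12.83
position: [0.5005, -0.2488, 0.0859]
eef_rot: [179.9, -0.1, 22.8]
ft_force: [0.9, -0.0, -0.1]
grip_width: 0.0361
```

Run:
```python
from h import *
s=manip.read_state();p=manip.read_camera('wrist')
print(s['position'],s['eef_rot'],s['grip_width'],s['ft_force'],s['wrist_torque'])
q=manip.read_camera('side')
a=cv2.resize(p['color'][0:240,180:480],(400,320),interpolation=2);b=cv2.resize(q['color'][90:210,250:400],(400,320),interpolation=2)
save({'color':np.hstack([a,b])},'m10.png')
```

```text
[ 0.50049612 -0.24879446  0.08592664] [ 1.79853940e+02 -6.72210004e-02  2.28352610e+01] 0.036099510703156 [ 0.86188294 -0.04872191 -0.05200971] [ 0.00570435  0.00378976 -0.01578892]
```

View pics/m10.png

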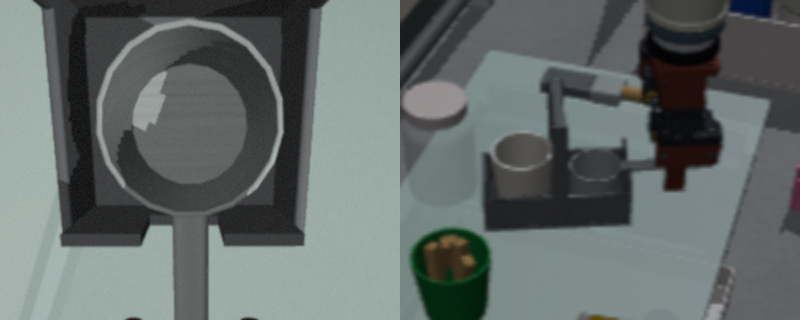

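The scoop is released and seated, with the rim centred and the handle in the notch. I go straight up, then take a new look at the caddy.

play_rows --increments '[[[0,0,0,0,0,-15,36],[0,0,0,0,0,-45,36],[0,0,0,0,0,-85,36],[0,0,0,0,0,-125,60],[0,0,0,10,0,-165,60],[0,0,0,35,0,-205,60],[0,0,0,55,0,-234,60],[0,0,0,55,0,-234,60]]]'

```text
time_s: 13.6
position: [0.5543, -0.2261, 0.3282]
eef_rot: [179.4, -0.6, 23.0]
ft_force: [1.2, 0.9, 1.3]
grip_width: 0.0596
```

play_rows --increments '[[[0,0,0,0,0,0,60],[0,0,0,0,0,0,60],[0,0,0,0,0,0,60]]]'

```text
time_s: 13.85
position: [0.5538, -0.2261, 0.3271]
eef_rot: [179.4, -0.5, 23.0]
ft_force: [-0.4, 0.7, 0.1]
grip_width: 0.0599
```

Run:
```python
from h import *
s=manip.read_state();p=manip.read_camera('wrist');s2=manip.read_state();np.save('w11.npy',np.array([p,s],dtype=object),allow_pickle=True)
print(s['position'],s['eef_rot'],s2['position'])
save({'color':cv2.resize(p['color'][0:240,180:480],(750,600),interpolation=cv2.INTER_CUBIC)},'w11c.png')
```

```text
[ 0.55378065 -0.22614932  0.32712588] [179.41436025  -0.537415    22.96183575] [ 0.5535445  -0.22621216  0.32662323]
```

View pics/w11c.png

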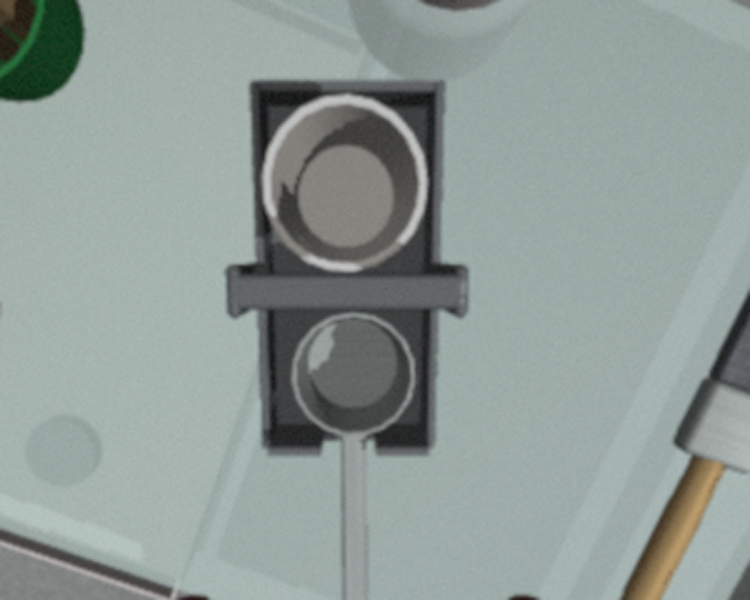

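Run:
```python
from fitc import *
p,s=np.load('w11.npy',allow_pickle=True);C=cam(p,s)
m=lambda x,y:(180+x/2.5,y/2.5)
pts=[((.084,.042,.045),m(250,83)),((.084,-.042,.045),m(445,83)),((0.006,0,.139),m(347,274)),((-.006,0,.139),m(347,308)),((-.078,.042,.06),m(264,453)),((-.078,-.042,.06),m(434,453))]
v=fitcaddy(C,pts,.056)
d=onz(C,m(353.5,375),.108)
t=onz(C,m(346,183),.135)
Rc=R.from_euler('z',v[2]).as_matrix()
for q in (d,t): print('in caddy', Rc.T@(q-[v[0],v[1],.056]))
b=onz(C,m(347,291),.195);print('bar',b)
# bar line yaw
e1=onz(C,m(240,291),.195);e2=onz(C,m(460,289),.195);print(np.degrees(np.arctan2(*(e1-e2)[[1,0]]))-90,np.linalg.norm(e1-e2),(e1+e2)/2)
```

```text
[ 0.616  -0.1967] 22.81 0.056 
 [[-0.4, -1.8], [0.2, -1.5], [0.1, -0.0], [0.1, 0.6], [-2.4, 1.1], [1.4, 1.1]]
in caddy [-0.0413968  -0.00264203  0.052     ]
in caddy [0.03986964 0.00057873 0.079     ]
bar [ 0.61624901 -0.19647348  0.195     ]
23.41626235886136 0.07649761222333763 [ 0.61697967 -0.19733599  0.195     ]
```

Run:
```python
from h import *
s=manip.read_state();print(s['q'].round(1))
go([.6162,-.1967,.29],22.9-90,s);go([.6162,-.1967,.29],22.9+90,s)
```

```text
[-25.5   7.   57.9   0.  114.3  41.6]
rot [ 6.0000e-04 -1.4300e-02  1.5716e+00] shift [68.9 -3.1 37.2] rows 12.6
rot [ 1.43e-02  6.00e-04 -1.57e+00] shift [68.9 -3.1 37.2] rows 12.6
```

play_rows --increments '[[[0,0,-0.12,0,0,0,60],[0,0,-0.24,10,0,0,60],[0,0,-0.36,20,0,0,60],[0,0,-0.48,30,-1,5,60],[0,0,-0.6,40,-1,10,60],[0,0,-0.72,50,-2,15,60],[0,0,-0.84,60,-3,20,60],[0,0,-0.96,69,-3,25,60]]]'

```text
time_s: 14.57
position: [0.6157, -0.1966, 0.3003]
eef_rot: [179.4, 0.1, 78.3]
ft_force: [-1.1, -0.2, -0.1]
grip_width: 0.0602
```

Run:
```python
from h import *
go([.6162,-.1967,.29],112.9)
```

```text
rot [ 0.0088  0.0053 -0.6047] shift [-0.   0.4 10.3] rows 4.8
```

play_rows --increments '[[[0.009,0.005,-0.12,0,0.5,3,60],[0.009,0.005,-0.24,0,0.5,6,60],[0.009,0.005,-0.36,0,0.5,10,60],[0.009,0.005,-0.48,0,0.5,10,60],[0.009,0.005,-0.605,0,0.5,10,60],[0.009,0.005,-0.605,0,0.5,10,60],[0.009,0.005,-0.605,0,0.5,10,60],[0.009,0.005,-0.605,0,0.5,10,60]]]'

```text
time_s: 15.23
position: [0.6158, -0.1969, 0.2896]
eef_rot: [-179.9, -0.0, 112.7]
ft_force: [0.5, -0.9, -0.2]
grip_width: 0.0603
```

Run:
```python
from h import *
s=manip.read_state();print(s['position'],s['eef_rot']);go([.6162,-.1967,.168],112.9)
p=manip.read_camera('wrist');save(p,'w12.png');np.save('w12.npy',np.array([p,s],dtype=object),allow_pickle=True)
```

```text
[ 0.61584196 -0.19692409  0.28960464] [-1.79934690e+02 -3.04446397e-02  1.12683480e+02]
rot [-0.0011 -0.0005 -0.0038] shift [  0.    0.6 121.6] rows 2.9
```

View pics/w12.png

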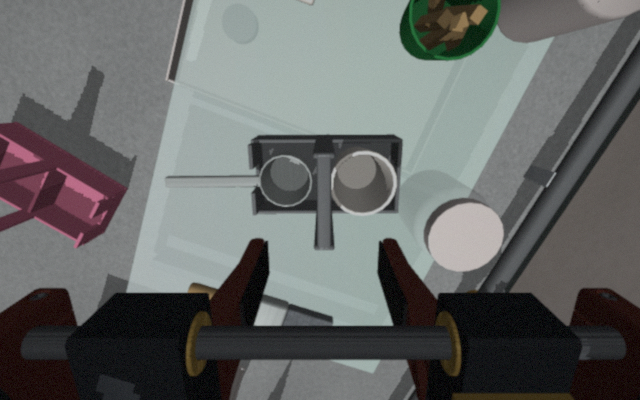

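play_rows --increments '[[[-0.001,0,-0.004,0,0.5,25,50],[-0.001,0,-0.004,0,0.5,55,50],[-0.001,0,-0.004,0,0.5,80,50],[-0.001,0,-0.004,0,0.5,100,50],[-0.001,0,-0.004,0,0.5,115,50],[-0.001,0,-0.004,0,0.5,122,50],[-0.001,0,-0.004,0,0.5,122,50],[-0.001,0,-0.004,0,0.5,122,50]]]'

```text
time_s: 15.95
position: [0.6163, -0.1967, 0.1683]
eef_rot: [180.0, -0.0, 112.9]
ft_force: [0.5, 0.8, 0.0]
grip_width: 0.05
```

Run:
```python
from h import *
s=manip.read_state();print(s['position'],s['eef_rot'],s['ft_force'])
p=manip.read_camera('wrist')
q=manip.read_camera('side')
a=cv2.resize(p['color'],(480,300),interpolation=2);b=cv2.resize(q['color'][90:210,270:390],(300,300),interpolation=2)
save({'color':np.hstack([a,b])},'m13.png')
```

```text
[ 0.61633508 -0.19674233  0.16833545] [ 1.79979262e+02 -8.44980702e-03  1.12903420e+02] [0.50262172 0.76739481 0.03921225]
```

View pics/m13.png

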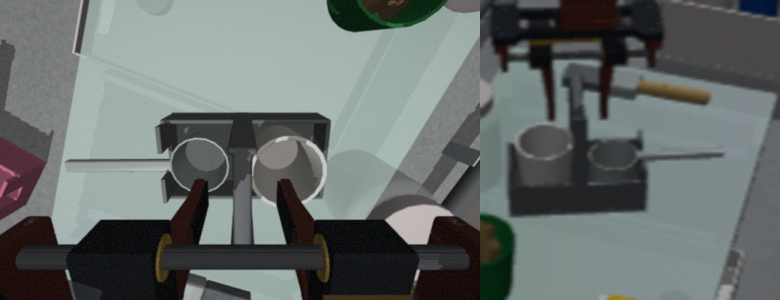

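The bar stands between the fingers. I close gently, then grip firmly.

play_rows --increments '[[[0,0,0,0,0,0,30],[0,0,0,0,0,0,20],[0,0,0,0,0,0,15],[0,0,0,0,0,0,6],[0,0,0,0,0,0,6],[0,0,0,0,0,0,6],[0,0,0,0,0,0,6]]]' --newtons 15

```text
time_s: 16.63
position: [0.6167, -0.197, 0.1696]
eef_rot: [179.9, 0.1, 112.9]
ft_force: [-0.8, -0.9, 1.4]
grip_width: 0.012
```

play_rows --increments '[[[0,0,0,0,0,0,6],[0,0,0,0,0,0,6],[0,0,0,0,0,0,6],[0,0,0,0,0,-2,6],[0,0,0,0,0,-4,6],[0,0,0,0,0,-6,6],[0,0,0,0,0,-8,6],[0,0,0,0,0,-10,6]]]' --newtons 58

```text
time_s: 17.3
position: [0.6165, -0.197, 0.1792]
eef_rot: [180.0, 0.0, 112.9]
ft_force: [-0.2, -0.0, -5.3]
grip_width: 0.0117
```

Run:
```python
from h import *
s=manip.read_state();print(s['position'],s['eef_rot'],s['ft_force'],s['wrist_torque'],s['grip_width'])
p=manip.read_camera('wrist')
q=manip.read_camera('side')
a=cv2.resize(p['color'],(480,300),interpolation=2);b=cv2.resize(q['color'][90:210,270:390],(300,300),interpolation=2)
save({'color':np.hstack([a,b])},'m14.png')
```

```text
[ 0.61651633 -0.19695686  0.17919247] [1.79956064e+02 3.96413217e-02 1.12918619e+02] [-2.09548089e-01 -3.95986121e-03 -5.25042845e+00] [ 0.02415137 -0.10462833  0.06552681] 0.011729596476064606
```

View pics/m14.png

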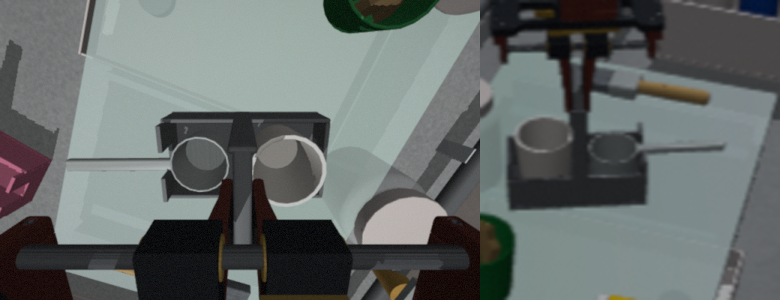

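The caddy is off the glass and level, and its contents are unmoved. I continue the lift smoothly to about 110 mm.

play_rows --increments '[[[0,0,0,0,0,-3,6],[0,0,0,0,0,-9,6],[0,0,0,0,0,-16,6],[0,0,0,0,0,-24,6],[0,0,0,0,0,-32,6],[0,0,0,0,0,-40,6],[0,0,0,0,0,-47,6],[0,0,0,0,0,-50,6]]]'

```text
time_s: 18.07
position: [0.6171, -0.1971, 0.2321]
eef_rot: [179.8, 0.2, 112.9]
ft_force: [0.4, 0.8, -5.2]
grip_width: 0.0117
```

play_rows --increments '[[[0,0,0,0,0,-5,6],[0,0,0,0,0,-12,6],[0,0,0,0,0,-20,6],[0,0,0,0,0,-28,6],[0,0,0,0,0,-36,6],[0,0,0,0,0,-43,6],[0,0,0,0,0,-48,6],[0,0,0,0,0,-50,6]]]'

```text
time_s: 18.73
position: [0.617, -0.1972, 0.2836]
eef_rot: [179.7, 0.3, 112.9]
ft_force: [-0.4, -0.6, -5.3]
grip_width: 0.0117
```

play_rows --increments '[[[0,0,0,0,0,0,6],[0,0,0,0,0,0,6],[0,0,0,0,0,0,6],[0,0,0,0,0,0,6],[0,0,0,0,0,0,6],[0,0,0,0,0,0,6],[0,0,0,0,0,0,6],[0,0,0,0,0,0,6]]]'

```text
time_s: 19.4
position: [0.617, -0.1972, 0.2835]
eef_rot: [179.7, 0.3, 112.9]
ft_force: [0.3, 0.6, -5.8]
grip_width: 0.0117
```

Run:
```python
from h import *
s=manip.read_state();print(s['position'],s['eef_rot'],s['ft_force'],s['joint_vel'].round(2),s['grip_width'])
p=manip.read_camera('wrist')
q=manip.read_camera('side');r=manip.read_camera('scene')
a=cv2.resize(p['color'],(480,300),interpolation=2);b=cv2.resize(q['color'][70:190,270:390],(300,300),interpolation=2)
c=cv2.resize(r['color'][100:300,140:460],(480,300),interpolation=2);d=cv2.resize(q['color'][100:360,140:400],(300,300),interpolation=2)
save({'color':np.vstack([np.hstack([a,b]),np.hstack([c,d])])},'m15.png')
```

```text
[ 0.61701356 -0.19715124  0.28348959] [179.72544825   0.25944606 112.91751089] [ 0.28286903  0.5649481  -5.80597932] [ 0.13  0.06 -0.07  0.   -0.02  0.04] 0.011687510482053359
```

View pics/m15.png

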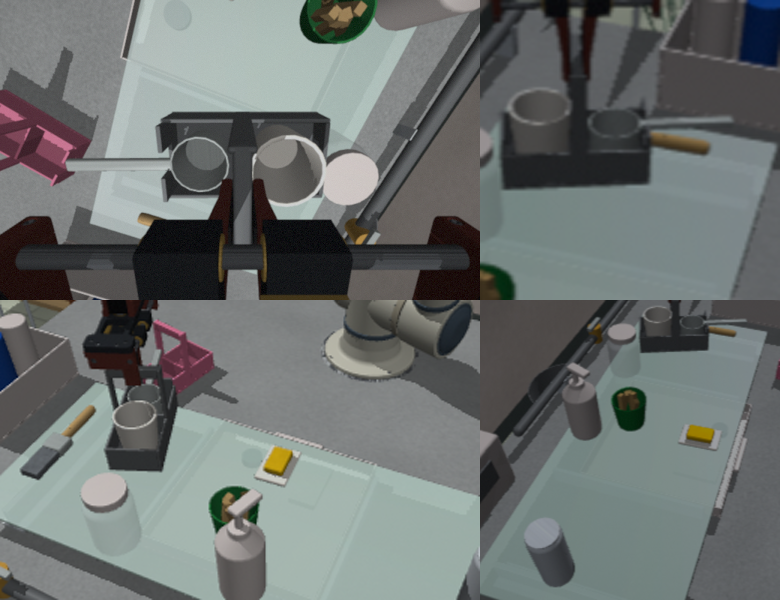

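The caddy hangs level about 114 mm above the glass. The scoop and tumbler sit as before, and the other things stand where they were. I hand the job in.

```bash
python3 -c "
from h import *
print(manip.job_done());s=manip.read_state();print(s['time_s'],s['position'],s['grip_width'])"
```

```text
the job is handed in; nothing more can be done
None
the job is handed in; nothing more can be done
```

The scoop is in the caddy's front compartment, released, with its handle out through the notch. I then lifted the caddy by its bar, and it is still held in the air with the scoop and tumbler in it. I handed the job in at about 19.5 s of the 64 s allowed; no verdict is reported.

**Scoop:** after release, the wrist view put the scoop about 3.4 mm towards the notch and 2.6 mm to one side of the pocket centre. The limit is 14 mm. I let go and moved clear well before touching the bar.

**Caddy:** it hangs about 114 mm above the glass, judged by how far the tool rose. The tool reads within 0.3° of vertical and the fingers stayed closed on the bar at 11.7 mm. The force of about 5.8 N fits the loaded weight. The last wrist, side and scene pictures show the caddy level, the scoop and tumbler where they were, and the other things standing in place.

**Disagreements:**
- The caddy's front wall fitted about 2–4 pixels off the heights given in the text.
- A bar-top measurement that included the scene and side cameras was about 5 mm off in y from the wrist views. I used the wrist values, and the grasp confirmed them.
- The scoop touched the floor about 5 mm lower than I had reckoned from its droop in the grip, so I lowered the last part in small steps until the force showed contact.

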